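# Show a boxed cartridge to the desk scanner

### The job

Book in the boxed ink cartridge that lies flat on the desk: tip it up so that it stands by itself on its short thin edge, label end down, let go, and take it again by its plain top end with the fingers clear of the label. Lift it and hold it still in the air in front of the barcode scanner, upright, the label squarely facing the window, level with the middle of the window and about 12 cm from it; finish while holding it there. Do not bump the scanner, and leave the other things on the desk where they are.

Things in the scene. Friction and masses are not known exactly. Their poses are not given: they have to be found in the camera images.
- carton_center (a point): brown cardboard carton, 104 (x) x 62 (y) x 30 (z) mm, about 0.12 kg, loose, at the start lying flat on the desk; this point is its centre. Its z axis is the outward normal of the large face with the white label (up at the start); its x axis runs along its length from the label end to the plain end.
- carton_label (a point): centre of the label's 50 x 50 mm white square with black bars, on the carton's large face: 22 mm from the carton's centre towards the label end (-x) and 15 mm above the centre along z; axes as the carton's. The 47 mm at the plain end of that face (beyond 3 mm on the plain side of the carton's centre) are bare cardboard.
- scanner: stand of a black hands-free barcode scanner, fixed to the desk: foot plate 130 x 110 x 14 mm with a post; its origin is on the desk 12 mm in front of the post's axis. It faces along its -x axis. Its head, 62 deep x 76 wide x 92 mm high, slides up and down the post and stays at a height that differs from day to day (by up to 50 mm).
- scan_window (a point): centre of the red window (54 x 56 mm) in the front of the scanner's head, 135 to 185 mm above the desk; the window is upright and looks along -x of this frame (level); z is up. The head's top is 46 mm higher.
- scan_spot (a point): the point in the air where the centre of the label belongs: 120 mm straight in front of the middle of the window (along -x of its frame); axes as the window's.
- pencil_cup: blue ceramic cup, 82 mm across, 100 mm high, with three pencils reaching 182 mm above the desk; origin at the centre of its underside. Leave alone.
- jar: clear glass jar with pins, 82 mm across, closed with a bamboo lid, 104 mm high; origin at the centre of its underside. Leave alone.
- stapler: chrome stapler, 148 (x) x 36 (y) mm, 65 mm high; origin at the centre of its underside. Leave alone.
- eraser: yellow plastic eraser, 55 (x) x 23 (y) x 13 (z) mm; origin at the centre of its underside. Leave alone.
- carton: the same carton; this origin is at the centre of its large unlabelled face (underside at the start), axes as above

How it is judged:
By the outcome, as a careful person would: the job done as asked, in the order asked, and still so for the second after the job is handed in, while the arm keeps its last pose, push and grip.
It also fails if it takes over 61 s, if anything falls off the work surface, if the arm or the gripper's body presses on something with over 40 N, if the wrist force passes 120 N, or if a joint passes its speed limit or range.

### The arm

A 6-joint arm with a two-finger parallel gripper is mounted at the origin on the work surface. World frame = base frame: x ahead of the robot, y to its left, z up, the work surface at z = 0. Lengths are in mm, angles in rad, forces in N, time in s.
With the tool pointing down it reaches from about 275 to 750 mm from the base axis. Payload 10.2 kg.
Tool frame: the origin (TCP) lies at the very end of the fingers, on their centre line; the grasp point (between the pads) lies 19 mm behind it (ctrl.grip_depth is the distance from the TCP to the grasp point, in mm); z points along the fingers, x is the direction in which the jaws open and shut, and the axes are right-handed (so a half turn about z gives the same grasp; the last joint's range is limited). The gripper opens to 85 mm and grips with 20 to 120 N. Pads are 22 mm wide; open, the fingers measure 114 mm over their backs; the gripper's body (76 mm by 85 mm) begins 54 mm behind the grasp point. The pads swing forward as they close: fully open they stand 13 mm farther back than shut.
Start: joints at [-1.528, 0.313, 1.498, -0, 1.331, -0.223], TCP at [137.894, -506.573, 205.094] pointing down, gripper open.
Joint ranges: [-2.94, 2.94], [-0.97, 2.17], [0.19, 2.56], [-1.23, 4.37], [0.02, 3.11], [-2.88, 2.88]. Speed limits (rad/s): [2.39, 2.39, 3.01, 3.14, 3.14, 3.14].

### API

Orientations are given as a unit quaternion [w, x, y, z].
In Python, from rig import ctrl gives the robot as it stands.
- The arm moves only by the tool play_rows, never from a script. Its argument "motion" is a list of rows, each a list of 2 entries, a list of its own where there are three numbers: the shift along the tool's x, y, z in mm, then the turn, a rotation vector about the tool's x, y, z in degrees. A call has 1 to 20 rows; each row shifts and turns the commanded pose from where the row before left it, along the tool's axes as they then stand; what a row does not reach is not made up. A row lasts 1/12 s, in which the tool goes at most 41.7 mm and 7.16 degrees, less where a joint would pass 70% of its speed; a pose out of reach is approached as far as the arm can. A call with a gripper value outside its range is refused whole. "fingers" is the finger opening in mm, from 0 to 85.4, set as the call begins (left out, the last holds). The fingers move at their own pace and stop on an object; "squeeze" is the grip in N (left out, the last holds). Time passes only in rows, so rows that do not move let the fingers close. It gives the time, the measured TCP pose, the force and the opening at its end, in the units of the state.
- ctrl.sense(): the state, without advancing time (a new reading comes with each control period).
- ctrl.capture(name): name is "side" or "top" or "wrist"; returns the picture (420x560x3 uint8, red, green, blue); there is no depth.
- ctrl.get_calibration(name): a dict with "K" (3x3 intrinsics, pixels), "R" (3x3) and "t" (3): a world point X has camera coordinates R X + t; the wrist camera has in their place "tool_from_camera" (4x4, takes a point from camera to tool coordinates, whose origin is the TCP and whose axes are the tool frame's). Camera axes: x right, y down, z forward; pixel columns grow to the right and rows downward; lengths in mm; the calibration is good to about 2 mm. The wrist camera is an equidistant fisheye: a pixel r from the principal point sees the ray r / f radians off the axis. A picture is of the moment at which its call begins: read the wrist's pose just before it. get_calibration takes no time and is no camera call.
- ctrl.finish_job(): hands the job in, once; it reports no verdict.
Trained networks look in the newest picture that a camera, given by its name, has taken for a name from the list of things; names that differ only in an ending like _2 or _b are one class to them, and where a whole thing is asked for, a point or a joint stands for the part that bears it (a point fixed in the world has none). Each returns a list of dicts, best first, with "p" (0 to 1); they miss things now and then, are a little off and sometimes report something else, mostly with a low value. They report only what shows in the picture. A call takes as long as a camera call.
- ctrl.spot_in(camera, name): "position" ([column, row] as shares, 0 to 1, of the picture: columns of its width, rows of its height, amid what is visible of it).
The state is a dict: "time_s": time; "joints": joint angles; "dq": joint speeds; "tau": joint torques, N m; "eef_pos": TCP position; "ee_rot": TCP orientation; "force": force on the tool from outside, world axes, zero at the start; "wrist_torque": the same for the moment, N m; "grip_width": opening from 0.0 (shut) to 1.0 (fully open).
Only numpy, scipy, OpenCV 4.12 (cv2) and the standard library are available. Lean on these libraries where they do the work, as an engineer would, in place of code of your own. Each camera call takes 0.05 s, during which the arm holds its last target. There are 200 camera calls.

## Working session

There is one attempt and no reset: what is moved stays moved. The work goes in short steps, Python scripts to look and compute and a tool call to move; the robot and the scene stay as the last step left them, time stands still between calls to the robot, and variables do not carry over. Pictures are saved under pics/ and viewed, about 8 in all and at most 12, crops included, and the job is handed in when it is done.

Besides the shell and the picture viewer there is one more tool, called after "Call:" as a command line: name --argument value ..., lists and objects as JSON in quotes. play_rows: Moves the arm, as the interface text tells. Its arguments: {"type":"object","properties":{"motion":{"type":"array"},"fingers":{"type":"number"},"squeeze":{"type":"number"}},"required":["motion"]}

```bash
ls; mkdir -p pics
python3 - <<'E'
from rig import ctrl
import cv2,numpy as np
print(ctrl.sense())
ims=[]
for c in ["side","top"]:
    im=ctrl.capture(c); cv2.imwrite(f"pics/{c}0.png",im[:,:,::-1]); ims.append(im)
    k=ctrl.get_calibration(c); print(c,{a:np.round(v,3).tolist() for a,v in k.items()})
    for n in ["carton_center","carton_label","scanner","scan_window","pencil_cup","jar","stapler","eraser"]:
        r=ctrl.spot_in(c,n); print(n,[(round(float(d['p']),2),[round(float(d['position'][0])*560,1),round(float(d['position'][1])*420,1)]) for d in r[:2]])
print({a:np.round(v,3).tolist() for a,v in ctrl.get_calibration("wrist").items()},ctrl.grip_depth)
E
```

```text
pics
{'time_s': 0.0, 'joints': array([-1.52837580e+00,  3.13459731e-01,  1.49843346e+00, -2.87329719e-05,
        1.33099843e+00, -2.23391365e-01]), 'dq': array([-0.00047472, -0.00129462, -0.00072877, -0.00226682,  0.00102463,
        0.00052526]), 'tau': array([-5.68370558e-05, -4.12265646e+01, -2.59738773e+01, -2.24227683e-04,
        4.15655828e-03, -1.57890111e-05]), 'eef_pos': array([ 137.88593902, -506.2689007 ,  204.53148305]), 'ee_rot': array([-4.89940170e-04,  7.94574980e-01, -6.07165693e-01, -4.26593951e-04]), 'force': array([-0.65874196, -0.42434802,  0.08761199]), 'wrist_torque': array([0.0061906 , 0.03177792, 0.0184424 ]), 'grip_width': 1.005218047532755}
side {'K': [[451.698, 0.0, 277.58], [0.0, 451.698, 218.217], [0.0, 0.0, 1.0]], 'R': [[0.977, -0.215, 0.012], [-0.121, -0.594, -0.795], [0.178, 0.775, -0.606]], 't': [-593.849, 153.717, 988.941]}
carton_center [(0.67, [204.8, 230.0])]
carton_label [(0.69, [201.7, 230.9])]
scanner [(0.62, [282.2, 361.8])]
scan_window [(0.84, [278.1, 327.9]), (0.25, [301.3, 169.8])]
pencil_cup [(0.81, [354.6, 269.8])]
jar [(0.8, [302.9, 168.7])]
stapler [(0.63, [305.8, 229.8])]
eraser [(0.5, [200.5, 311.1]), (0.19, [357.0, 270.2])]
top {'K': [[423.541, 0.0, 275.67], [0.0, 423.541, 213.768], [0.0, 0.0, 1.0]], 'R': [[-0.026, -1.0, -0.018], [-0.996, 0.027, -0.083], [0.084, 0.016, -0.996]], 't': [-4.665, 603.163, 1182.706]}
carton_center [(0.79, [235.9, 270.2])]
carton_label [(0.62, [235.1, 269.8])]
scanner [(0.67, [400.1, 238.7])]
scan_window [(0.56, [406.8, 235.9]), (0.22, [400.9, 237.4])]
pencil_cup [(0.73, [325.1, 161.2]), (0.19, [254.3, 184.4])]
jar [(0.85, [172.7, 166.0])]
stapler []
eraser [(0.43, [327.4, 279.5])]
{'K': [[325.192, 0.0, 279.283], [0.0, 325.192, 206.247], [0.0, 0.0, 1.0]], 'tool_from_camera': [[1.0, 0.0, 0.001, -0.125], [-0.0, 0.96, 0.279, -71.036], [-0.001, -0.279, 0.96, -169.151], [0.0, 0.0, 0.0, 1.0]]} 18.700000000000003
```

View pics/side0.png

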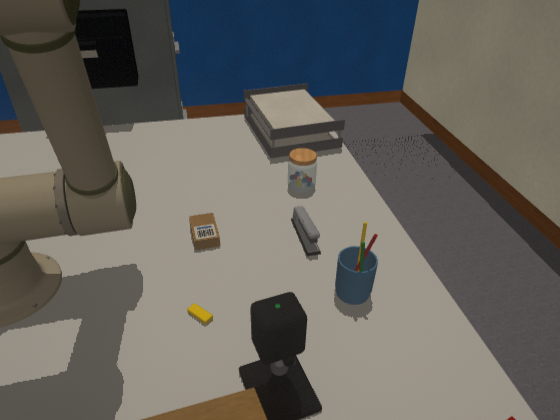

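View pics/top0.png

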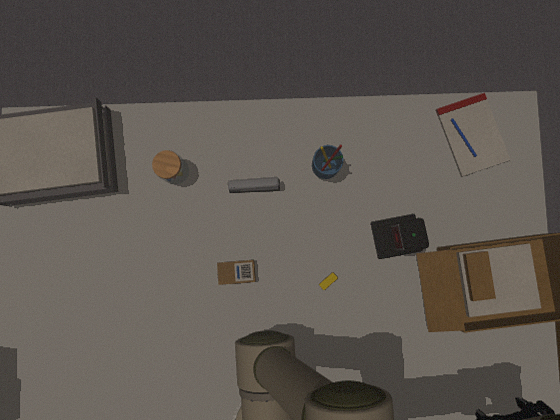

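The side view shows the carton at (205,230) and the scanner at (280,340) seen from behind. In the top view the carton is at (237,271) with its label end to the right (-y). The scanner is at (400,237) with its window facing left (+y). The networks agree with both pictures.

```bash
cat > h.py <<'E'
from rig import ctrl
import cv2,numpy as np,sys
from scipy.spatial.transform import Rotation as Ro
from scipy.optimize import least_squares
def pose(s=None):
    s=s or ctrl.sense(); q=s['ee_rot']; T=np.eye(4)
    T[:3,:3]=Ro.from_quat([q[1],q[2],q[3],q[0]]).as_matrix(); T[:3,3]=s['eef_pos']; return T
def cam(c,T=None):
    """K, R(world->cam), t"""
    k=ctrl.get_calibration(c)
    if c!="wrist": return np.array(k['K']),np.array(k['R']),np.array(k['t'])
    M=np.linalg.inv((pose() if T is None else T)@np.array(k['tool_from_camera'])); return np.array(k['K']),M[:3,:3],M[:3,3]
def ray(c,uv,T=None):
    K,R,t=cam(c,T); x=(uv[0]-K[0,2])/K[0,0]; y=(uv[1]-K[1,2])/K[1,1]
    if c=="wrist":
        r=np.hypot(x,y)+1e-12; d=np.array([x/r*np.sin(r),y/r*np.sin(r),np.cos(r)])
    else: d=np.array([x,y,1]); d/=np.linalg.norm(d)
    return -R.T@t,R.T@d
def atz(c,uv,z,T=None):
    o,d=ray(c,uv,T); return o+d*(z-o[2])/d[2]
def proj(c,X,T=None):
    K,R,t=cam(c,T); p=np.atleast_2d(X)@R.T+t
    if c=="wrist":
        n=np.hypot(p[:,0],p[:,1])+1e-12; th=np.arctan2(n,p[:,2]); a=p[:,:2]/n[:,None]*th[:,None]
    else: a=p[:,:2]/p[:,2:]
    return a*[K[0,0],K[1,1]]+K[:2,2]
def tri(rs):
    A=sum(np.eye(3)-np.outer(d,d) for o,d in rs); b=sum((np.eye(3)-np.outer(d,d))@o for o,d in rs)
    X=np.linalg.solve(A,b); return X,[round(float(np.linalg.norm(np.cross(X-o,d))),1) for o,d in rs]
def rot(z,x):
    z=np.array(z,float);z/=np.linalg.norm(z);x=np.array(x,float);x-=z*(x@z);x/=np.linalg.norm(x);return np.c_[x,np.cross(z,x),z]
def rows(T0,R1,p1,N=None):
    """constant row (shift,turn deg) x N from T0 to (R1,p1)"""
    w=Ro.from_matrix(T0[:3,:3].T@R1).as_rotvec(); D=T0[:3,:3].T@(np.array(p1)-T0[:3,3])
    N=N or int(max(np.ceil(np.linalg.norm(D)/38),np.ceil(np.degrees(np.linalg.norm(w))/6.8),1))
    S=sum(Ro.from_rotvec(w/N*k).as_matrix() for k in range(N)); d=np.linalg.solve(S,D)
    print("N",N,"shift",np.round(d,2).tolist(),"turn",np.round(np.degrees(w/N),3).tolist())
def spots(c,names):
    for n in names: print(c,n,[(round(float(d['p']),2),np.round(np.array(d['position'])*[560,420],1).tolist()) for d in ctrl.spot_in(c,n)[:2]])
def snap(c,name):
    T=pose(); im=ctrl.capture(c)[:,:,::-1]; cv2.imwrite(f"pics/{name}.png",im); np.save(f"pics/{name}.npy",T); return T,im
E
python3 - <<'E'
from h import *
for n,s,t,z in [("carton",(204.8,230),(237,271),30),("label",(203,231),(246,271),30),("eraser",(200,311),(328,280),13),("cup",(355,270),(326,161),60),("jar",(303,169),(168,165),60),("stapler",(305,230),(254,184),50)]:
    print(n,atz("side",s,z).round(),atz("top",t,z).round(),tri([ray("side",s),ray("top",t)]))
print("camside",ray("side",(0,0))[0],"top",ray("top",(0,0))[0])
T,im=snap("wrist","w0"); spots("wrist",["scan_window","scanner","eraser"])
a=cv2.imread("pics/top0.png")[200:310,200:440]; b=cv2.imread("pics/side0.png")[280:415,220:340]
a=cv2.resize(a,None,fx=2.4,fy=2.4,interpolation=3); b=cv2.resize(b,(235,264),interpolation=3)
m=np.zeros((300,800,3),np.uint8); m[:264,:576]=a[:264,:576]; m[:264,576:800]=b[:,:224]
m2=np.zeros((600,800,3),np.uint8); m2[:300]=m; m2[300:,:400]=cv2.resize(im,(400,300)); cv2.imwrite("pics/m1.png",m2)
E
```

```text
carton [442.  80.  30.] [444.  92.  30.] (array([442.80397302,  93.43897363,  19.00401272]), [0.5, 0.5])
label [437.  77.  30.] [443.  67.  30.] (array([440.3734343 ,  66.36548738,  37.77398368]), [3.3, 3.3])
eraser [ 409. -163.   13.] [ 411. -164.   13.] (array([ 410.17306987, -163.87572703,   13.90821852]), [1.2, 1.2])
cup [ 741. -159.   60.] [ 744. -165.   60.] (array([ 740.59118923, -164.31668986,   65.93486543]), [2.1, 2.1])
jar [740. 264.  60.] [746. 278.  60.] (array([746.26809129, 280.6887112 ,  49.54007824]), [1.5, 1.5])
stapler [676.   6.  50.] [686.  38.  50.] (array([688.84559077,  39.92542355,  21.67479996]), [2.0, 2.0])
camside [ 422.59394912 -803.21988764  728.38255909] top [ 501.81943104  -39.61579935 1228.50662094]
wrist scan_window []
wrist scanner []
wrist eraser []
```

View pics/m1.png

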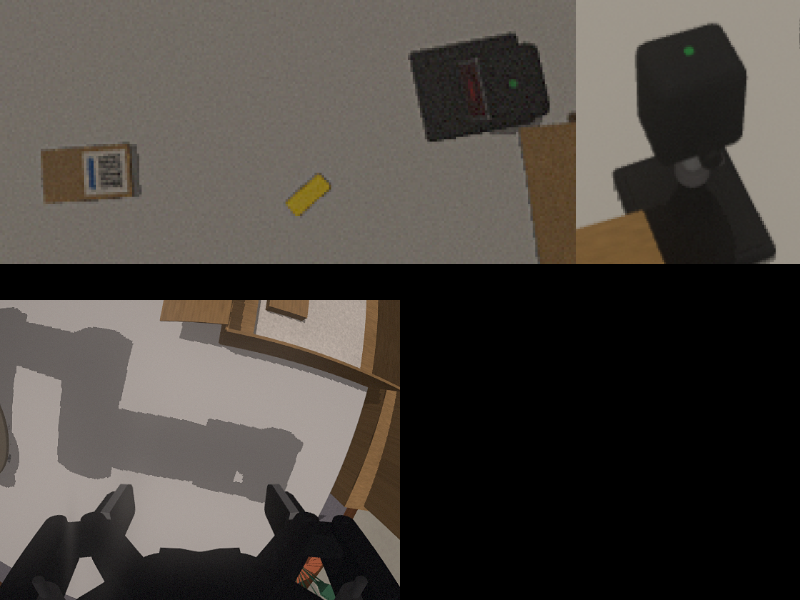

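The top crop gives the foot's front edge as about (371,222)-(378,258), so the scanner is yawed about 11°. The carton's label end points to -y. Next I raise the arm, swing clear of the wooden tray and look at the window from in front.

Run:
```python
from h import *
T=pose(); s,c=np.sin(np.radians(40)),np.cos(np.radians(40))
R1=rot([0,0,-1],[1,-0.5,0]); p1=[260,-330,340]
rows(T,R1,p1)
T1=np.eye(4);T1[:3,:3]=R1;T1[:3,3]=p1
rows(T1,rot([0,-s,-c],[1,0,0]),[480,-190,330])
```

```text
N 8 shift [-9.0, -26.12, -16.86] turn [-0.0, 0.0, -6.026]
N 8 shift [22.14, -24.12, -5.63] turn [-4.909, 1.159, -3.184]
```

Call:
play_rows --motion '[[[0,0,-35],[0,0,0]],[[0,0,-35],[0,0,0]],[[0,0,-35],[0,0,0]],[[-9,-26,-4],[0,0,-6.03]],[[-9,-26,-4],[0,0,-6.03]],[[-9,-26,-4],[0,0,-6.03]],[[-9,-26,-4],[0,0,-6.03]],[[-9,-26,-4],[0,0,-6.03]],[[-9,-26,-4],[0,0,-6.03]],[[-9,-26,-4],[0,0,-6.03]],[[-9,-26,-4],[0,0,-6.03]]]'

```text
time_s: 2.02
eef_pos: [259.7, -329.3, 342.2]
ee_rot: [-0.0, 0.974, -0.227, 0.0]
force: [1.1, -0.1, 0.8]
grip_width: 0.999
```

Call:
play_rows --motion '[[[22.1,-24.1,-5.6],[-4.9,1.16,-3.18]],[[22.1,-24.1,-5.6],[-4.9,1.16,-3.18]],[[22.1,-24.1,-5.6],[-4.9,1.16,-3.18]],[[22.1,-24.1,-5.6],[-4.9,1.16,-3.18]],[[22.1,-24.1,-5.6],[-4.9,1.16,-3.18]],[[22.1,-24.1,-5.6],[-4.9,1.16,-3.18]],[[22.1,-24.1,-5.6],[-4.9,1.16,-3.18]],[[22.1,-24.1,-5.6],[-4.9,1.16,-3.18]],[[0,0,0],[0,0,0]],[[0,0,0],[0,0,0]],[[0,0,0],[0,0,0]]]'

```text
time_s: 2.93
eef_pos: [478.8, -190.8, 332.4]
ee_rot: [0.341, 0.94, -0.0, 0.0]
force: [0.0, 0.0, 0.2]
grip_width: 1.001
```

Run:
```python
from h import *
T,im=snap("wrist","w1"); print(T.round(2)); spots("wrist",["scan_window","scanner","eraser"])
cv2.imwrite("pics/w1b.png",cv2.resize(im,(800,600),interpolation=3))
```

```text
[[   1.     -0.      0.    478.78]
 [  -0.     -0.77   -0.64 -190.76]
 [   0.      0.64   -0.77  332.38]
 [   0.      0.      0.      1.  ]]
wrist scan_window [(0.96, [319.1, 179.8])]
wrist scanner [(0.84, [317.1, 147.9])]
wrist eraser [(0.47, [230.3, 5.1])]
```

View pics/w1b.png

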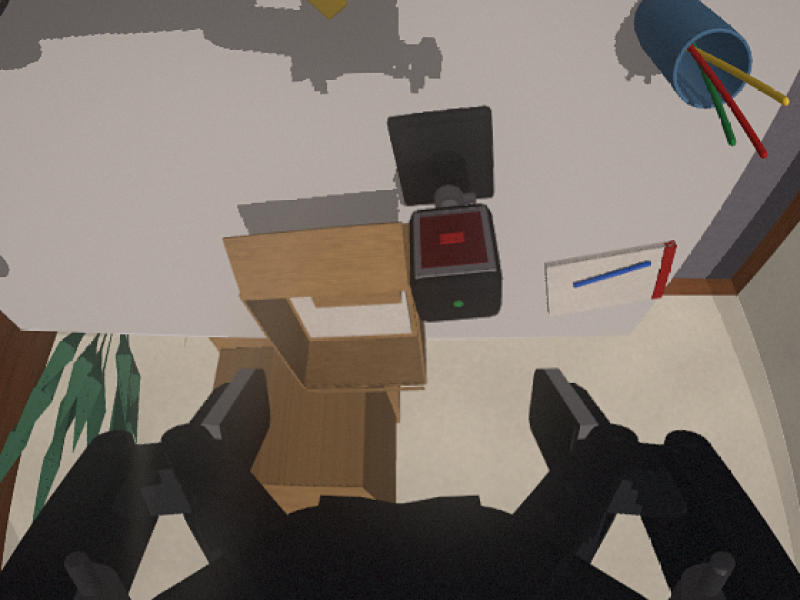

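The wrist view shows the red window at about (450,240) of 800x600, upside down, with the foot above it and the head body below. I'll extract the window's corners and fit its pose (position and yaw).

```bash
cat > win.py <<'E'
from h import *
def redquad(im):
    b,g,r=[im[:,:,i].astype(int) for i in range(3)]
    m=((r>1.8*g)&(r>1.8*b)&(r>40)).astype(np.uint8)
    m[:, :260]=0; m[:,380:]=0; m[:110]=0; m[220:]=0
    m=cv2.morphologyEx(m,cv2.MORPH_CLOSE,np.ones((7,7)))
    c=max(cv2.findContours(m,0,2)[0],key=cv2.contourArea)
    tri_=cv2.convexHull(c); 
    for e in np.arange(1,12,.25):
        q=cv2.approxPolyDP(tri_,e,True)
        if len(q)==4: break
    return q[:,0].astype(float),cv2.contourArea(c)
def winpts(p):
    x,y,z,yaw=p; f=np.array([np.cos(yaw),np.sin(yaw),0]); l=np.cross([0,0,1],f)
    return np.array([np.array([x,y,z])+a*l+np.array([0,0,b]) for a,b in [(-27,-28),(27,-28),(27,28),(-27,28)]])
def match(P,q): # order q to nearest
    return np.array([q[np.argmin(np.linalg.norm(q-a,axis=1))] for a in P])
E
python3 - <<'E'
from win import *
im=cv2.imread("pics/w1.png");T=np.load("pics/w1.npy")
q,a=redquad(im);print(q.tolist(),a)
p0=np.array([500,-335,160,-np.pi/2+.2])
for it in range(3):
    Q=match(proj("wrist",winpts(p0),T),q)
    s=least_squares(lambda p:(proj("wrist",winpts(p),T)-Q).ravel(),p0); p0=s.x
print(Q.tolist(),p0.round(3),np.degrees(p0[3]),s.fun.round(2),proj("wrist",p0[:3],T))
# foot front edge from top
A,B=atz("top",(370.8,221.7),14),atz("top",(378.3,258.3),14); print(A,B,np.linalg.norm(A-B),np.degrees(np.arctan2(*(B-A)[[1,0]])))
# foot corners from wrist (800x600 px)
for uv in [(387,122),(491,106),(494,198),(405,205)]: print(atz("wrist",np.array(uv)*.7,14,T).round(1))
w=p0[:3]-120*np.array([np.cos(p0[3]),np.sin(p0[3]),0]);print("spot",w)
E
```

```text
[[335.0, 148.0], [340.0, 183.0], [295.0, 187.0], [294.0, 153.0]] 1471.5
[[294.0, 153.0], [335.0, 148.0], [340.0, 183.0], [295.0, 187.0]] [ 524.476 -332.192  154.197   -1.397] -80.06397211478618 [-0.3  -0.1   0.07  0.42  0.15 -0.44  0.06  0.15] [[315.92826921 166.94087782]]
[ 573.56696688 -292.07962443   14.        ] [ 468.91671833 -308.67407934   14.        ] 105.95777675654577 -170.98959397496887
[ 467.  -308.5   14. ]
[ 572.6 -285.6   14. ]
[ 594.8 -418.1   14. ]
[ 486.7 -432.2   14. ]
spot [ 503.76995053 -213.99153172  154.19718109]
```

Run:
```python
from h import *
T=pose(); s,c=np.sin(np.radians(40)),np.cos(np.radians(40))
R1=T[:3,:3].copy(); p1=np.array([400,-130,270]); rows(T,R1,p1)
T[:3,3]=p1
rows(T,rot([0,0,-1],[1,0,0]),[442,50,210])
```

```text
N 4 shift [-19.63, -21.86, 2.12] turn [0.0, 0.0, 0.0]
N 6 shift [6.94, -32.15, -2.73] turn [6.657, -0.01, -0.029]
```

Call:
play_rows --motion '[[[-20,-22,2],[0,0,0]],[[-20,-22,2],[0,0,0]],[[-20,-22,2],[0,0,0]],[[-20,-22,2],[0,0,0]],[[0,0,0],[0,0,0]],[[0,0,0],[0,0,0]],[[0,0,0],[0,0,0]]]'

```text
time_s: 3.72
eef_pos: [399.5, -129.1, 270.5]
ee_rot: [0.342, 0.94, -0.001, 0.001]
force: [0.5, -0.2, 0.2]
grip_width: 1.0
```

Run:
```python
from h import *
T,im=snap("wrist","w2"); print(T[:3,3]); spots("wrist",["scan_window"])
```

```text
[ 399.51691289 -129.10055749  270.47655615]
wrist scan_window [(0.79, [369.5, 238.8])]
```

Call:
play_rows --motion '[[[7,-32,-3],[6.66,0,0]],[[7,-32,-3],[6.66,0,0]],[[7,-32,-3],[6.66,0,0]],[[7,-32,-3],[6.66,0,0]],[[7,-32,-3],[6.66,0,0]],[[7,-32,-3],[6.66,0,0]],[[0,0,0],[0,0,0]],[[0,0,0],[0,0,0]],[[0,0,0],[0,0,0]]]'

```text
time_s: 4.57
eef_pos: [440.9, 50.4, 211.3]
ee_rot: [0.001, 1.0, -0.0, 0.0]
force: [0.7, -0.3, -0.1]
grip_width: 1.0
```

Run:
```python
from win import *
ims={}
V=[]
for n,g in [("w1",None),("w2",None)]:
    im=cv2.imread(f"pics/{n}.png");T=np.load(f"pics/{n}.npy")
    P=proj("wrist",winpts([524.5,-332.2,154.2,-1.397]),T)
    sh=np.array([317,168])-P.mean(0).round(); im2=np.roll(im,sh.astype(int)[::-1],(0,1))
    q,a=redquad(im2); q=q-sh; Q=match(P,q); V.append((T,Q)); print(n,P.round(1).tolist(),Q.tolist(),a)
s=least_squares(lambda p:np.concatenate([(proj("wrist",winpts(p),T)-Q).ravel() for T,Q in V]),[524.5,-332.2,154.2,-1.397])
print(s.x.round(3),np.degrees(s.x[3]),s.fun.round(2)); p=s.x
s1=least_squares(lambda p:(proj("wrist",winpts(p),V[1][0])-V[1][1]).ravel(),p);print(s1.x.round(3))
np.save("win.npy",p); print("spot",p[:3]-120*np.array([np.cos(p[3]),np.sin(p[3]),0]))
T,im=snap("wrist","w3"); print(T.round(3)); spots("wrist",["carton_center","carton_label","stapler","eraser"])
cv2.imwrite("pics/w3b.png",cv2.resize(im[:300,100:475],(750,600),interpolation=3))
```

```text
w1 [[293.7, 153.1], [335.1, 148.6], [340.2, 182.8], [295.1, 187.4]] [[294.0, 153.0], [335.0, 148.0], [340.0, 183.0], [295.0, 187.0]] 1471.5
w2 [[351.2, 218.2], [389.7, 214.2], [397.1, 251.0], [356.2, 255.4]] [[353.0, 220.0], [391.0, 216.0], [399.0, 253.0], [358.0, 257.0]] 1460.5
[ 523.772 -325.298  160.156   -1.404] -80.43226545628676 [-0.54 -0.29  0.75  0.34  1.    0.27 -0.19  0.78 -0.81 -0.81  0.44 -0.71
  0.01 -0.12 -0.75  0.33]
[ 527.079 -333.978  156.005   -1.407]
spot [ 503.82592025 -206.96755852  160.15624133]
[[ 1.00000e+00 -0.00000e+00  1.00000e-03  4.40902e+02]
 [-0.00000e+00 -1.00000e+00 -3.00000e-03  5.03750e+01]
 [ 1.00000e-03  3.00000e-03 -1.00000e+00  2.11252e+02]
 [ 0.00000e+00  0.00000e+00  0.00000e+00  1.00000e+00]]
wrist carton_center [(0.8, [277.2, 136.4])]
wrist carton_label [(0.65, [476.6, 300.0])]
wrist stapler [(0.79, [475.3, 188.2])]
wrist eraser [(0.92, [254.4, 327.3])]
```

View pics/w3b.png

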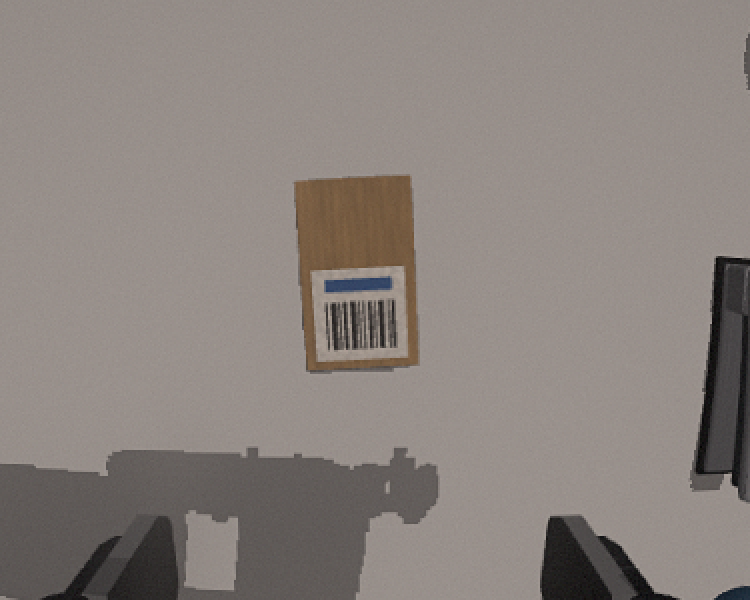

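Run:
```python
from win import *
T=np.load("pics/w3.npy")
P=[atz("wrist",(u/2+100,v/2),30,T)[:2] for u,v in [(294,181),(411,176),(418,365),(307,371)]]
print(np.round(P,1).tolist(),[np.linalg.norm(P[i]-P[(i+1)%4]).round(1) for i in range(4)])
c=np.mean(P,0); ax=(P[0]+P[1]-P[2]-P[3]); ax/=np.linalg.norm(ax); print("centre",c,"x axis",ax,np.degrees(np.arctan2(ax[1],ax[0])))
L=np.mean([atz("wrist",(u/2+100,v/2),30,T)[:2] for u,v in [(312,271),(405,266),(408,356),(316,362)]],0);print("label",L,(c-L)@ax)
# check with top
print("top",atz("top",(237,271),30))
# overlay scanner head in side & top for 2 hypotheses
cv=[]
for cname,roi in [("side",(220,280,340,415)),("top",(340,190,460,280))]:
    im=cv2.imread(f"pics/{cname}0.png"); x0,y0,x1,y1=roi; S=3.3
    a=cv2.resize(im[y0:y1,x0:x1],None,fx=S,fy=S,interpolation=3); a=cv2.convertScaleAbs(a,alpha=2.5)
    for p,col in [((524.5,-332.2,154.2,-1.397),(0,255,0)),((523.8,-325.3,160.2,-1.404),(0,128,255))]:
        w=np.array(p[:3]);f=np.array([np.cos(p[3]),np.sin(p[3]),0]);l=np.cross([0,0,1],f)
        C=[w+i*62*f+j*38*l+np.array([0,0,h]) for h in (46,-46) for i,j in [(0,-1),(1,-1),(1,1),(0,1)]]
        q=((proj(cname,np.array(C))-[x0,y0])*S).round().astype(int)
        for i in range(4):
            for s,e in [(i,(i+1)%4),(i+4,(i+1)%4+4),(i,i+4)]: cv2.line(a,tuple(map(int,q[s])),tuple(map(int,q[e])),col,1)
    cv.append(a)
H=max(i.shape[0] for i in cv); cv=[cv2.copyMakeBorder(i,0,H-i.shape[0],0,0,0) for i in cv]
cv2.imwrite("pics/ov.png",np.hstack(cv)); print(np.hstack(cv).shape)
```

```text
[[406.9, 146.7], [468.9, 149.3], [474.0, 46.1], [412.7, 42.7]] [np.float64(62.0), np.float64(103.3), np.float64(61.4), np.float64(104.2)]
centre [440.61974656  96.17226122] x axis [-0.05186745  0.99865398] 92.97311978574909
label [442.07068244  74.32971652] 21.888400493051027
top [443.88324278  92.19034725  30.        ]
(446, 792, 3)
```

View pics/ov.png

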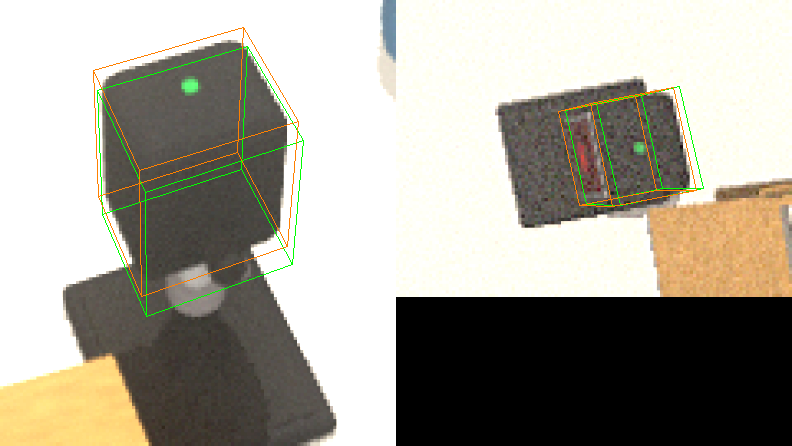

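The window is seated between the two fits. In the side and top views the orange box fits best, so I take the window at about (524,-327,159), yaw -80.2°, and the scan spot at about (504,-209,159). The carton measures 62x104 as given, with the label 21.9 mm from its centre: centre (440.6,96.2), x axis at 93°. Before grasping I rehearse the end tilt in the air.

```bash
cat >> h.py <<'E'
J=np.array([.9987,.0518,0]); A=np.array([-.0518,.9987,0]); U=np.array([0,0,1.])
def Rt(deg): # tilt: + = fingers toward +A
    a=np.radians(deg); return rot(A*np.sin(a)-U*np.cos(a),J)
E
python3 - <<'E'
from h import *
T=pose(); rows(T,Rt(55),[440,100,190])
E
```

```text
N 9 shift [0.06, -4.1, 4.56] turn [6.114, -0.163, -0.301]
```

Call:
play_rows --motion '[[[0,-4.1,4.6],[6.11,-0.16,-0.3]],[[0,-4.1,4.6],[6.11,-0.16,-0.3]],[[0,-4.1,4.6],[6.11,-0.16,-0.3]],[[0,-4.1,4.6],[6.11,-0.16,-0.3]],[[0,-4.1,4.6],[6.11,-0.16,-0.3]],[[0,-4.1,4.6],[6.11,-0.16,-0.3]],[[0,-4.1,4.6],[6.11,-0.16,-0.3]],[[0,-4.1,4.6],[6.11,-0.16,-0.3]],[[0,-4.1,4.6],[6.11,-0.16,-0.3]],[[0,0,0],[0,0,0]],[[0,0,0],[0,0,0]]]'

```text
time_s: 5.73
eef_pos: [439.5, 99.9, 189.0]
ee_rot: [-0.461, 0.887, 0.022, -0.013]
force: [-0.2, -0.7, 0.5]
grip_width: 1.004
```

Run:
```python
from h import *
T=pose(); print(T.round(3),np.round(ctrl.sense()['joints'],3),np.degrees(np.linalg.norm(Ro.from_matrix(T[:3,:3].T@Rt(55)).as_rotvec())))
g=np.array([440.6,96.2,0])+26*A; s=-35
R=Rt(s); tip=g+U*22+18.7*R[:,2]; print("grasp tip",tip)
pre=tip-R[:,2]*75; rows(T,R,pre)
```

```text
[[ 9.99000e-01  2.80000e-02 -4.30000e-02  4.39486e+02]
 [ 5.10000e-02 -5.74000e-01  8.17000e-01  9.99190e+01]
 [-2.00000e-03 -8.18000e-01 -5.75000e-01  1.88992e+02]
 [ 0.00000e+00  0.00000e+00  0.00000e+00  1.00000e+00]] [-0.531  0.357  1.83   0.753  1.606 -0.818] 0.16231719796217936
grasp tip [439.80879279 111.45441393   6.68207077]
N 14 shift [0.07, -2.03, 10.31] turn [-6.421, 0.008, -0.006]
```

Call:
play_rows --motion '[[[0,-2,10.3],[-6.42,0,0]],[[0,-2,10.3],[-6.42,0,0]],[[0,-2,10.3],[-6.42,0,0]],[[0,-2,10.3],[-6.42,0,0]],[[0,-2,10.3],[-6.42,0,0]],[[0,-2,10.3],[-6.42,0,0]],[[0,-2,10.3],[-6.42,0,0]],[[0,-2,10.3],[-6.42,0,0]],[[0,-2,10.3],[-6.42,0,0]],[[0,-2,10.3],[-6.42,0,0]],[[0,-2,10.3],[-6.42,0,0]],[[0,-2,10.3],[-6.42,0,0]],[[0,-2,10.3],[-6.42,0,0]],[[0,-2,10.3],[-6.42,0,0]],[[0,0,0],[0,0,0]],[[0,0,0],[0,0,0]]]'

```text
time_s: 7.07
eef_pos: [437.1, 156.2, 69.4]
ee_rot: [0.298, 0.954, 0.026, 0.009]
force: [-0.7, 0.2, 0.2]
grip_width: 0.999
```

Run:
```python
from h import *
T,im=snap("wrist","w4"); print(T.round(3)); R=Rt(-35)
g=np.array([440.6,96.2,0])+26*A; tip=g+U*22+18.7*R[:,2]; tip[2]=3; rows(T,R,tip+[0,1.5,0],8)
cv2.imwrite("pics/w4b.png",im)
```

```text
[[ 9.98000e-01  4.40000e-02  3.30000e-02  4.37092e+02]
 [ 5.50000e-02 -8.21000e-01 -5.69000e-01  1.56236e+02]
 [ 2.00000e-03  5.70000e-01 -8.22000e-01  6.94140e+01]
 [ 0.00000e+00  0.00000e+00  0.00000e+00  1.00000e+00]]
N 8 shift [0.04, -0.29, 9.91] turn [-0.035, -0.024, 0.01]
```

View pics/w4b.png

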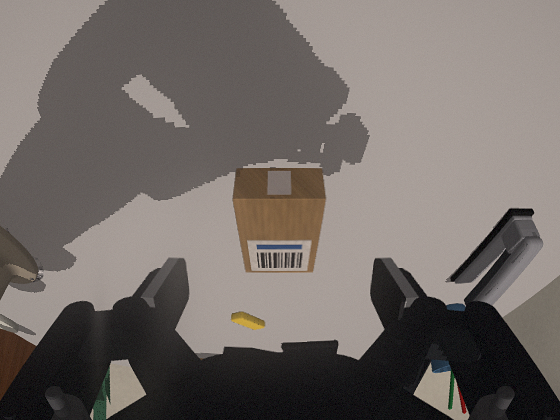

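The carton is centred between the fingers (carton column 280, pads at 187 and 372). Now I descend and grip.

Call:
play_rows --motion '[[[0,-0.3,9.9],[0,0,0]],[[0,-0.3,9.9],[0,0,0]],[[0,-0.3,9.9],[0,0,0]],[[0,-0.3,9.9],[0,0,0]],[[0,-0.3,9.9],[0,0,0]],[[0,-0.3,9.9],[0,0,0]],[[0,-0.3,9.9],[0,0,0]],[[0,-0.3,9.9],[0,0,0]],[[0,0,0],[0,0,0]],[[0,0,0],[0,0,0]]]'

```text
time_s: 7.95
eef_pos: [438.8, 111.3, 2.2]
ee_rot: [0.3, 0.954, 0.024, 0.007]
force: [0.3, -0.0, 0.3]
grip_width: 1.002
```

Call:
play_rows --motion '[[[0,0,0],[0,0,0]],[[0,0,0],[0,0,0]],[[0,0,0],[0,0,0]],[[0,0,0],[0,0,0]],[[0,0,0],[0,0,0]],[[0,0,0],[0,0,0]],[[0,0,0],[0,0,0]],[[0,0,0],[0,0,0]],[[0,0,0],[0,0,0]],[[0,0,0],[0,0,0]]]' --fingers 50 --squeeze 40

```text
time_s: 8.78
eef_pos: [439.3, 112.2, 3.5]
ee_rot: [0.299, 0.954, 0.025, 0.009]
force: [-1.7, 3.9, 5.9]
grip_width: 0.7
```

Run:
```python
from h import *
T=pose(); print(T.round(3))
# contact point of carton assumed: (26 mm from centre along A). lift 40 first, then rotate 90 about TCP w/ arc
tip=T[:3,3]; 
cen=np.array([440.6,96.2,15.]); rel=T[:3,:3].T@(cen-tip); print("carton centre in tool",rel.round(1))
T1=T.copy(); T1[:3,3]+=[0,0,45]
R2=Rt(55); # centre at (445,85,52+35)
p2=np.array([445,90,52+30.])-R2@rel; print("raised tip",p2)
rows(T,T[:3,:3],T1[:3,3]); rows(T1,R2,p2,16)
```

```text
[[ 9.99000e-01  4.20000e-02  3.10000e-02  4.39332e+02]
 [ 5.20000e-02 -8.20000e-01 -5.70000e-01  1.12219e+02]
 [ 2.00000e-03  5.71000e-01 -8.21000e-01  3.47700e+00]
 [ 0.00000e+00  0.00000e+00  0.00000e+00  1.00000e+00]]
carton centre in tool [ 0.5 19.8 -0.3]
raised tip [443.94904429 101.52908292  98.02985361]
N 2 shift [0.04, 12.85, -18.47] turn [0.0, 0.0, 0.0]
N 16 shift [0.26, 0.32, -3.51] turn [5.615, -0.006, 0.002]
```

Call:
play_rows --motion '[[[0,6.4,-9.2],[0,0,0]],[[0,6.4,-9.2],[0,0,0]],[[0,6.4,-9.2],[0,0,0]],[[0,6.4,-9.2],[0,0,0]],[[0,0,0],[0,0,0]]]'

```text
time_s: 9.2
eef_pos: [440.2, 112.0, 50.0]
ee_rot: [0.299, 0.954, 0.024, 0.01]
force: [0.9, -0.5, -0.9]
grip_width: 0.697
```

Call:
play_rows --motion '[[[0.3,0.3,-3.5],[5.62,0,0]],[[0.3,0.3,-3.5],[5.62,0,0]],[[0.3,0.3,-3.5],[5.62,0,0]],[[0.3,0.3,-3.5],[5.62,0,0]],[[0.3,0.3,-3.5],[5.62,0,0]],[[0.3,0.3,-3.5],[5.62,0,0]],[[0.3,0.3,-3.5],[5.62,0,0]],[[0.3,0.3,-3.5],[5.62,0,0]],[[0.3,0.3,-3.5],[5.62,0,0]],[[0.3,0.3,-3.5],[5.62,0,0]],[[0.3,0.3,-3.5],[5.62,0,0]],[[0.3,0.3,-3.5],[5.62,0,0]],[[0.3,0.3,-3.5],[5.62,0,0]],[[0.3,0.3,-3.5],[5.62,0,0]],[[0.3,0.3,-3.5],[5.62,0,0]],[[0.3,0.3,-3.5],[5.62,0,0]],[[0,0,0],[0,0,0]],[[0,0,0],[0,0,0]],[[0,0,0],[0,0,0]]]'

```text
time_s: 10.78
eef_pos: [444.3, 101.4, 97.0]
ee_rot: [-0.461, 0.887, 0.023, -0.012]
force: [0.5, -0.5, -1.0]
grip_width: 0.7
```

Run:
```python
from h import *
T,im=snap("wrist","w5"); print(T.round(3),ctrl.sense()['grip_width'])
_,a=snap("side","s5"); 
P=proj("side",[T[:3,3]])[0].astype(int); print(P); x,y=P
c=a[max(0,y-80):y+80,max(0,x-100):x+100]
m=np.zeros((420,800,3),np.uint8); m[:315,:420]=cv2.resize(im,(420,315)); m[:304,420:]=cv2.resize(c,(380,304),interpolation=3); cv2.imwrite("pics/m5.png",m[:320])
```

```text
[[ 9.99000e-01  3.00000e-02 -4.30000e-02  4.44261e+02]
 [ 5.20000e-02 -5.74000e-01  8.17000e-01  1.01408e+02]
 [ 0.00000e+00 -8.18000e-01 -5.75000e-01  9.70170e+01]
 [ 0.00000e+00  0.00000e+00  0.00000e+00  1.00000e+00]] 0.698779897667041
[202 202]
```

View pics/m5.png

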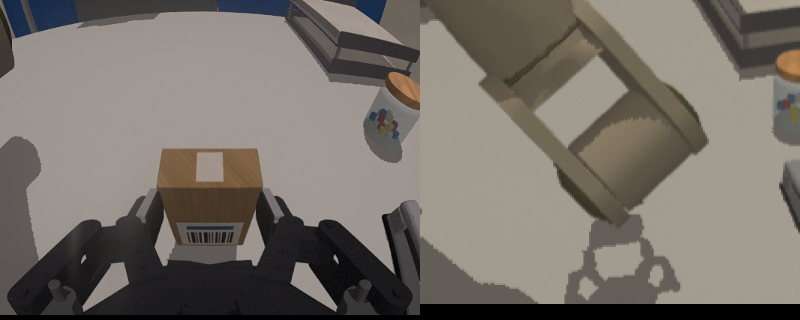

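The carton is held, plain end up (end face at about (210,168), label at (210,233) of the left picture). I'll fit its pose in the tool to see how level it is.

Run:
```python
from h import *
T=np.load("pics/w5.npy")
uv=np.array([(163,149),(257,149),(157,188),(262,187),(179,222),(242,223)])*4/3
# carton coords x(len),y(width),z(label normal). image left = tool -x = world -J ; carton y axis = -J (z x x): U x A = -J
X=np.array([[52,31,-15],[52,-31,-15],[52,31,15],[52,-31,15],[3,25,15],[3,-25,15.]])
def f(p,full=False):
    R=Ro.from_rotvec(p[3:]).as_matrix()@np.c_[U,-J,-A]   # nominal upright: x up, y -J, z -A
    return (proj("wrist",X@R.T+p[:3],T)-uv).ravel()
s=least_squares(f,[445,90,82,0,0,0],loss="soft_l1"); r=s.x[3:]
print(s.x[:3].round(1),"rot deg about J,A,U",np.degrees([r@J,r@A,r@U]).round(2),s.fun.round(1))
zb=[(Ro.from_rotvec(r).as_matrix()@np.c_[U,-J,-A]@np.array([-52,a,b])+s.x[:3])[2].round(1) for a in(-31,31) for b in(-15,15)];print("bottom z",zb)
```

```text
[445.9  90.6  78.3] rot deg about J,A,U [-1.52 -1.16 -0.6 ] [ 0.4  0.6 -0.4  0.  -0.1 -0.7  0.2  0.6 -2.   0.2  2.4 -1. ]
bottom z [np.float64(26.6), np.float64(27.4), np.float64(25.3), np.float64(26.1)]
```

Call:
play_rows --motion '[[[0,4.9,3.45],[0,0,0]],[[0,4.9,3.45],[0,0,0]],[[0,4.9,3.45],[0,0,0]],[[0,3.3,2.3],[0,0,0]],[[0,0,0],[0,0,0]],[[0,0,0],[0,0,0]]]'

```text
time_s: 11.38
eef_pos: [444.3, 101.3, 74.7]
ee_rot: [-0.462, 0.886, 0.023, -0.012]
force: [0.8, -0.3, -1.0]
grip_width: 0.7
```

Call:
play_rows --motion '[[[0,1.6,1.15],[0,0,0]],[[0,0,0],[0,0,0]],[[0,0,0],[0,0,0]]]'

```text
time_s: 11.63
eef_pos: [444.4, 101.2, 73.0]
ee_rot: [-0.462, 0.886, 0.023, -0.012]
force: [-0.7, -0.0, -0.9]
grip_width: 0.7
```

Call:
play_rows --motion '[[[0,1.6,1.15],[0,0,0]],[[0,0,0],[0,0,0]],[[0,0,0],[0,0,0]]]'

```text
time_s: 11.88
eef_pos: [444.3, 101.3, 71.0]
ee_rot: [-0.462, 0.886, 0.023, -0.012]
force: [-0.3, 0.3, -0.8]
grip_width: 0.695
```

Call:
play_rows --motion '[[[0,1.2,0.9],[0,0,0]],[[0,0,0],[0,0,0]],[[0,0,0],[0,0,0]]]'

```text
time_s: 12.13
eef_pos: [444.3, 101.3, 69.5]
ee_rot: [-0.462, 0.886, 0.023, -0.012]
force: [-0.3, -0.2, -1.2]
grip_width: 0.7
```

Call:
play_rows --motion '[[[0,0.8,0.6],[0,0,0]],[[0,0,0],[0,0,0]],[[0,0,0],[0,0,0]]]'

```text
time_s: 12.38
eef_pos: [444.3, 101.4, 68.5]
ee_rot: [-0.462, 0.886, 0.023, -0.012]
force: [0.3, 0.2, -2.5]
grip_width: 0.695
```

Call:
play_rows --motion '[[[0,0.8,0.6],[0,0,0]],[[0,0,0],[0,0,0]],[[0,0,0],[0,0,0]]]'

```text
time_s: 12.63
eef_pos: [444.5, 101.3, 67.8]
ee_rot: [-0.462, 0.886, 0.023, -0.012]
force: [0.4, -1.5, 2.6]
grip_width: 0.7
```

Call:
play_rows --motion '[[[0,0.6,0.4],[0,0,0]],[[0,0,0],[0,0,0]],[[0,0,0],[0,0,0]]]'

```text
time_s: 12.88
eef_pos: [444.6, 101.4, 67.7]
ee_rot: [-0.463, 0.886, 0.023, -0.012]
force: [-0.9, -3.7, 10.5]
grip_width: 0.699
```

Call:
play_rows --motion '[[[0,0,0],[0,0,0]],[[0,0,0],[0,0,0]],[[0,0,0],[0,0,0]],[[0,0,0],[0,0,0]],[[0,0,0],[0,0,0]],[[0,0,0],[0,0,0]],[[0,0,0],[0,0,0]],[[0,0,0],[0,0,0]],[[0,0,0],[0,0,0]],[[0,0,0],[0,0,0]]]' --fingers 85

```text
time_s: 13.72
eef_pos: [444.3, 101.4, 66.8]
ee_rot: [-0.462, 0.886, 0.023, -0.012]
force: [0.5, 0.3, 0.7]
grip_width: 0.994
```

Run:
```python
from h import *
T,im=snap("wrist","w6"); print(T.round(3),ctrl.sense()['grip_width'])
# back out 110 along -z, then to vertical above: TCP (444,90,230)
T1=T.copy(); T1[:3,3]-=110*T[:3,2]; print(T1[:3,3]); rows(T,T[:3,:3],T1[:3,3],6)
rows(T1,Rt(0),[444.5,60,210])
cv2.imwrite("pics/w6b.png",im[120:400,100:460])
```

```text
[[ 9.99000e-01  3.00000e-02 -4.20000e-02  4.44328e+02]
 [ 5.20000e-02 -5.72000e-01  8.19000e-01  1.01388e+02]
 [ 0.00000e+00 -8.20000e-01 -5.73000e-01  6.67720e+01]
 [ 0.00000e+00  0.00000e+00  0.00000e+00  1.00000e+00]] 0.9950128557284839
[448.97214417  11.32873183 129.76258199]
N 6 shift [-0.0, -0.0, -18.33] turn [0.0, 0.0, 0.0]
N 9 shift [-0.22, -9.57, -5.1] turn [-6.118, -0.001, -0.001]
```

View pics/w6b.png

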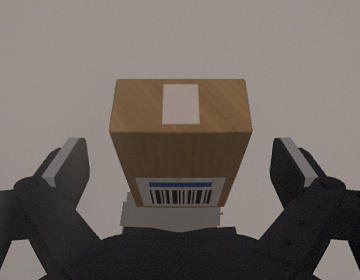

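The carton stands alone with clear gaps to both pads. I back off along the tool axis, then turn upright above it.

Call:
play_rows --motion '[[[0,0,-10],[0,0,0]],[[0,0,-18],[0,0,0]],[[0,0,-20],[0,0,0]],[[0,0,-20],[0,0,0]],[[0,0,-20],[0,0,0]],[[0,0,-22],[0,0,0]],[[-0.2,-9.6,-5.1],[-6.12,0,0]],[[-0.2,-9.6,-5.1],[-6.12,0,0]],[[-0.2,-9.6,-5.1],[-6.12,0,0]],[[-0.2,-9.6,-5.1],[-6.12,0,0]],[[-0.2,-9.6,-5.1],[-6.12,0,0]],[[-0.2,-9.6,-5.1],[-6.12,0,0]],[[-0.2,-9.6,-5.1],[-6.12,0,0]],[[-0.2,-9.6,-5.1],[-6.12,0,0]],[[-0.2,-9.6,-5.1],[-6.12,0,0]],[[0,0,0],[0,0,0]],[[0,0,0],[0,0,0]],[[0,0,0],[0,0,0]]]'

```text
time_s: 15.27
eef_pos: [444.5, 59.8, 210.0]
ee_rot: [-0.0, 1.0, 0.026, -0.0]
force: [1.1, -0.3, -0.1]
grip_width: 0.994
```

Run:
```python
from h import *
T,im=snap("wrist","w7"); print(T.round(3)); spots("wrist",["carton_center","carton_label"])
p=proj("wrist",[[445,88,104]],T)[0]; print(p)
x,y=[int(i) for i in p]; y0=max(0,y-100); x0=max(0,x-130)
c=im[y0:y0+200,x0:x0+260]; print(x0,y0); cv2.imwrite("pics/w7b.png",cv2.resize(c,None,fx=3,fy=3,interpolation=3))
```

```text
[[ 9.99000e-01  5.10000e-02 -1.00000e-03  4.44494e+02]
 [ 5.10000e-02 -9.99000e-01  1.00000e-03  5.97560e+01]
 [-1.00000e-03 -1.00000e-03 -1.00000e+00  2.09965e+02]
 [ 0.00000e+00  0.00000e+00  0.00000e+00  1.00000e+00]]
wrist carton_center [(0.61, [283.5, 159.7])]
wrist carton_label [(0.87, [280.8, 159.5])]
[281.54379451 164.43941661]
151 64
```

View pics/w7b.png

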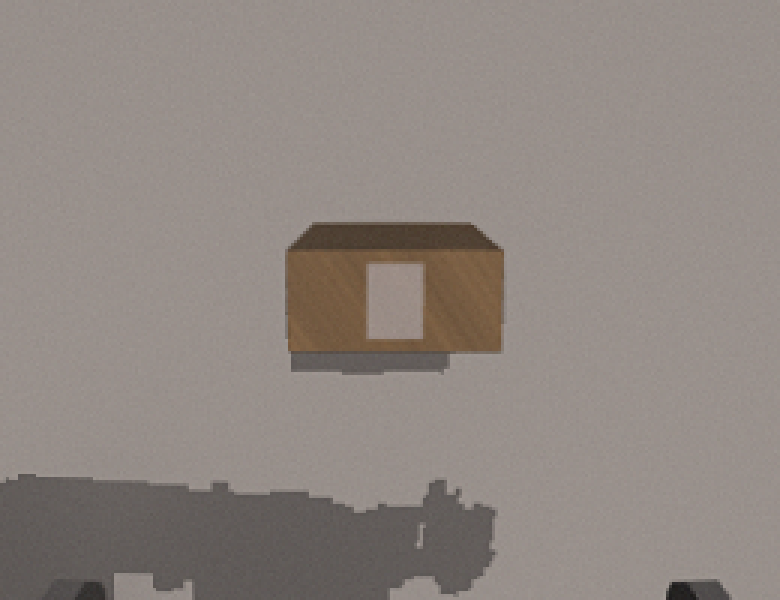

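The carton stands upright, with its end face at (287..503, 250..352) in the crop, square to the tool. I compute its top centre and the regrasp.

Run:
```python
from h import *
T=np.load("pics/w7.npy")
P=[atz("wrist",(u/3+151,v/3+64),104,T)[:2] for u,v in [(287,250),(503,250),(501,352),(289,352)]]
P=np.array(P); c=P.mean(0); e=P[1]-P[0]; print(P.round(1).tolist(),c,np.linalg.norm(e),np.linalg.norm(P[1]-P[2]),np.degrees(np.arctan2(e[1],e[0])))
R=rot([0,0,-1],[e[0],e[1],0]); Tn=pose()
a=[c[0],c[1],135]; rows(Tn,R,a,4); T1=Tn.copy();T1[:3,:3]=R;T1[:3,3]=a
rows(T1,R,[c[0],c[1],64],8)
```

```text
[[414.7, 101.3], [475.7, 104.6], [477.4, 75.0], [416.2, 71.8]] [445.98770454  88.1698896 ] 61.15742185421319 29.635638539646294 3.0147706147064546
N 4 shift [0.73, -7.24, 18.68] turn [-0.008, 0.016, -0.05]
N 8 shift [0.0, 0.0, 8.88] turn [0.0, 0.0, 0.0]
```

Call:
play_rows --motion '[[[0.7,-7.2,18.7],[0,0,0]],[[0.7,-7.2,18.7],[0,0,0]],[[0.7,-7.2,18.7],[0,0,0]],[[0.7,-7.2,18.7],[0,0,0]],[[0,0,0],[0,0,0]],[[0,0,8.75],[0,0,0]],[[0,0,8.75],[0,0,0]],[[0,0,8.75],[0,0,0]],[[0,0,8.75],[0,0,0]],[[0,0,8.75],[0,0,0]],[[0,0,8.75],[0,0,0]],[[0,0,8.75],[0,0,0]],[[0,0,8.75],[0,0,0]],[[0,0,0],[0,0,0]],[[0,0,0],[0,0,0]]]'

```text
time_s: 16.67
eef_pos: [445.8, 89.2, 64.9]
ee_rot: [0.0, 1.0, 0.026, -0.0]
force: [-0.2, 0.2, 0.3]
grip_width: 0.995
```

Call:
play_rows --motion '[[[0,0,0],[0,0,0]],[[0,0,0],[0,0,0]],[[0,0,0],[0,0,0]],[[0,0,0],[0,0,0]],[[0,0,0],[0,0,0]],[[0,0,0],[0,0,0]],[[0,0,0],[0,0,0]],[[0,0,0],[0,0,0]],[[0,0,0],[0,0,0]],[[0,0,0],[0,0,0]]]' --fingers 50 --squeeze 40

```text
time_s: 17.5
eef_pos: [446.3, 89.2, 66.1]
ee_rot: [0.0, 1.0, 0.026, 0.001]
force: [-1.7, -0.1, 5.0]
grip_width: 0.709
```

Run:
```python
from h import *
T=pose(); print(T.round(3))
# carton now: centre (446,88.2,52), standing; orientation x-jaw yaw 3.0
cen=np.array([446,88.2,52.]); rel=T[:3,:3].T@(cen-T[:3,3]); print("rel",rel)
yaw=np.radians(-80.2); f=np.array([np.cos(yaw),np.sin(yaw),0]); w=np.array([524,-327,159.])
tgt=w-120*f-15*f; tgt[2]=159+22; print("carton centre target",tgt)
jx=np.cross([0,0,1],f); jx=jx if jx[0]>0 else -jx
R=rot([0,0,-1],jx); p=tgt-R@rel; print("TCP",p)
T1=T.copy();T1[2,3]=p[2]; rows(T,T[:3,:3],T1[:3,3]); rows(T1,R,p,12)
```

```text
[[ 9.99000e-01  5.20000e-02  1.00000e-03  4.46264e+02]
 [ 5.20000e-02 -9.99000e-01 -0.00000e+00  8.91610e+01]
 [ 1.00000e-03  0.00000e+00 -1.00000e+00  6.61310e+01]
 [ 0.00000e+00  0.00000e+00  0.00000e+00  1.00000e+00]]
rel [-0.3302669   0.93971933 14.13137131]
carton centre target [ 501.02171761 -193.9699337   181.        ]
TCP [ 501.18721607 -192.98771229  195.13137131]
N 4 shift [0.04, 0.01, -32.25] turn [0.0, 0.0, 0.0]
N 12 shift [2.05, 23.88, 0.01] turn [0.003, -0.006, -0.57]
```

Call:
play_rows --motion '[[[0,0,-8],[0,0,0]],[[0,0,-16],[0,0,0]],[[0,0,-20],[0,0,0]],[[0,0,-20],[0,0,0]],[[0,0,-20],[0,0,0]],[[0,0,-20],[0,0,0]],[[0,0,-16],[0,0,0]],[[0,0,-9],[0,0,0]],[[0,0,0],[0,0,0]]]'

```text
time_s: 18.25
eef_pos: [446.7, 89.2, 196.2]
ee_rot: [0.0, 1.0, 0.026, 0.002]
force: [0.4, -0.4, -1.9]
grip_width: 0.707
```

Call:
play_rows --motion '[[[1,11.9,0],[0,0,-0.34]],[[1,11.9,0],[0,0,-0.34]],[[1.5,18,0],[0,0,-0.34]],[[1.5,18,0],[0,0,-0.34]],[[1.5,18,0],[0,0,-0.34]],[[1.5,18,0],[0,0,-0.34]],[[1.5,18,0],[0,0,-0.34]],[[1.5,18,0],[0,0,-0.34]],[[1.5,18,0],[0,0,-0.34]],[[1.5,18,0],[0,0,-0.34]],[[1.5,18,0],[0,0,-0.34]],[[1.5,18,0],[0,0,-0.34]],[[1.5,18,0],[0,0,-0.34]],[[1.5,18,0],[0,0,-0.34]],[[1.5,18,0],[0,0,-0.34]],[[1,11.9,0],[0,0,-0.34]],[[0.5,5,0],[0,0,-0.34]],[[0,0,0],[0,0,-0.34]],[[0,0,0],[0,0,-0.34]],[[0,0,0],[0,0,-0.34]]]'

```text
time_s: 19.92
eef_pos: [495.5, -181.0, 194.3]
ee_rot: [-0.0, 0.996, 0.086, -0.0]
force: [0.1, -0.1, -1.3]
grip_width: 0.711
```

Run:
```python
from h import *
T=pose(); print(T.round(3),ctrl.sense()['grip_width'])
rows(T,rot([0,0,-1],[np.cos(np.radians(9.8)),np.sin(np.radians(9.8)),0]),[501.2,-193,195.1],1)
T,im=snap("wrist","w8"); _,s=snap("side","s8"); _,t=snap("top","t8"); spots("top",["carton_center","scan_window"]); spots("side",["carton_center","scan_window"]); spots("wrist",["carton_center","scan_window"])
m=np.zeros((600,800,3),np.uint8)
m[:300,:400]=cv2.resize(im,(400,300)); m[:300,400:]=cv2.resize(s[240:390,180:380],(400,300),interpolation=3)
m[300:,:400]=cv2.resize(t[180:285,300:440],(400,300),interpolation=3); cv2.imwrite("pics/m8.png",m)
```

```text
[[ 9.85000e-01  1.71000e-01 -0.00000e+00  4.95543e+02]
 [ 1.71000e-01 -9.85000e-01  0.00000e+00 -1.81002e+02]
 [-0.00000e+00 -0.00000e+00 -1.00000e+00  1.94293e+02]
 [ 0.00000e+00  0.00000e+00  0.00000e+00  1.00000e+00]] 0.7111677023900714
N 1 shift [3.53, 12.79, -0.81] turn [-0.01, 0.006, 0.028]
top carton_center []
top scan_window [(0.7, [412.2, 235.9])]
side carton_center [(0.63, [240.5, 247.0])]
side scan_window [(0.79, [277.1, 330.7])]
wrist carton_center [(0.8, [279.0, 250.2])]
wrist scan_window []
```

View pics/m8.png

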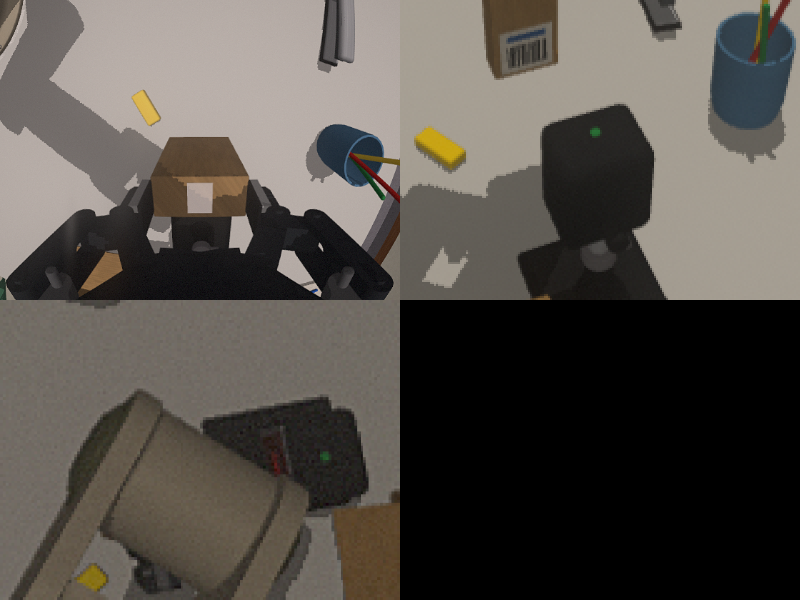

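The side view shows the carton upright with its label at about (527,48) of the montage, facing the scanner. Nothing else has moved. I close the remaining gap and refine the window estimate with calibration biases allowed.

Call:
play_rows --motion '[[[1.2,4.3,-0.3],[0,0,0]],[[1.2,4.3,-0.3],[0,0,0]],[[1.2,4.3,-0.3],[0,0,0]],[[0,0,0],[0,0,0]],[[0,0,0],[0,0,0]],[[0,0,0],[0,0,0]]]'

```text
time_s: 20.87
eef_pos: [501.4, -194.0, 195.2]
ee_rot: [0.0, 0.996, 0.085, -0.0]
force: [-0.1, -0.4, -1.1]
grip_width: 0.708
```

Run:
```python
from win import *
V=[]
for n in ["w1","w2"]:
    im=cv2.imread(f"pics/{n}.png");T=np.load(f"pics/{n}.npy"); P=proj("wrist",winpts([524.5,-330,156,-1.4]),T)
    sh=np.array([317,168])-P.mean(0).round(); q,_=redquad(np.roll(im,sh.astype(int)[::-1],(0,1))); V.append((T,match(P,q-sh+[.0,.0])))
def f(p):
    B=np.eye(4);B[:3,3]=p[4:7];B[:3,:3]=Ro.from_rotvec(p[7:10]).as_matrix()
    return np.concatenate([(proj("wrist",winpts(p[:4]),T@B)-Q).ravel()/.5 for T,Q in V]+[p[4:7]/1.5,p[7:10]/.005])
s=least_squares(f,np.r_[524,-328,158,-1.4,np.zeros(6)]); C=np.linalg.inv(s.jac.T@s.jac)
print("win",s.x[:4].round(3),"sd",np.sqrt(np.diag(C))[:4].round(3),s.x[4:].round(3),np.degrees(s.x[3]))
T=pose(); print(T[:3,3].round(1)); snap("side","s9"); im=cv2.imread("pics/s9.png")
# predicted label corners in side view
Rc=np.c_[[0,0,1],-T[:3,0],T[:3,1]]; cen=T[:3,3]+T[:3,:3]@[-.33,.94,14.13]
L=[cen+Rc@np.array([x,y,15]) for x,y in [(3,25),(3,-25),(-47,-25),(-47,25)]]; print("label ctr",np.mean(L,0).round(1),"normal",Rc[:,2].round(3))
P=proj("side",np.array(L)); print(P.round(1).tolist())
x0,y0=190,190; a=cv2.resize(im[y0:y0+200,x0:x0+170],None,fx=3,fy=3,interpolation=3)
a=cv2.convertScaleAbs(a,alpha=1.5)
cv2.polylines(a,[((P-[x0,y0])*3).round().astype(np.int32)],True,(0,255,0),1)
w,yaw=np.array([524,-328,158.]),np.radians(-80.3);f_=np.array([np.cos(yaw),np.sin(yaw),0]);l=np.cross([0,0,1],f_)
Q=((proj("side",np.array([w+i*62*f_+j*38*l+[0,0,h] for h in (46,-46) for i,j in [(0,-1),(1,-1),(1,1),(0,1)]]))-[x0,y0])*3).round().astype(int)
for i in range(4):
    for s_,e in [(i,(i+1)%4),(i+4,(i+1)%4+4),(i,i+4)]: cv2.line(a,tuple(map(int,Q[s_])),tuple(map(int,Q[e])),(255,128,0),1)
cv2.imwrite("pics/ov9.png",a)
```

```text
win [ 523.265 -324.908  158.983   -1.404] sd [1.812 2.016 1.944 0.015] [-0.015  0.008 -0.012  0.005 -0.002  0.   ] -80.4663348189012
[ 501.4 -194.   195.2]
label ctr [ 503.7 -209.7  159.1] normal [ 0.169 -0.986  0.   ]
[[233.5, 261.4], [260.0, 254.5], [260.4, 274.5], [234.8, 281.6]]
```

View pics/ov9.png

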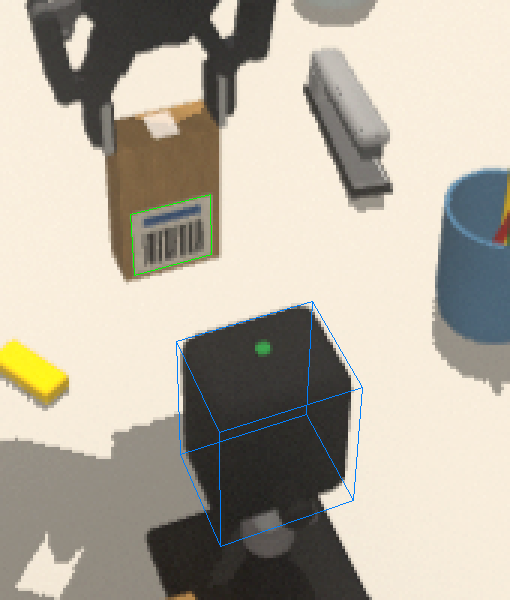

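The predicted label outline matches the picture exactly, and the head outline fits. The label centre (503.7,-209.7,159.1) is about 118 mm from the window, level and square to it. Handing in.

Run:
```python
from rig import ctrl
s=ctrl.sense(); print(s['time_s'],abs(s['dq']).max(),s['grip_width'],s['force'].round(1)); print(ctrl.finish_job())
```

```text
20.9167 0.0037309298087283118 0.7082593742455797 [ 0.6  0.9 -1.8]
the job is handed in; nothing more can be done
None
```

The carton is booked in and handed over at 20.9 s. It is held still in front of the scanner, upright, with the label facing the window.

- **What I did:** I tipped the carton up onto its label end and let go. It stood by itself. I took it again by the plain end from above, with the fingers on the narrow sides clear of the label, and carried it to the scan spot.
- **Last checks:** The label centre is at about (504, -210, 159) mm. That is about 118 mm from the window, level with its middle to about 2 mm, and within about 1° of square. The predicted label outline matched the side camera picture. The grip was steady at about 60 mm, and the joints were still.
- **Disagreement:** The estimates of the window position differed by up to 9 mm in y and 6 mm in height between views. I used a value between them (y about -327, z about 159). It fits the head's outline in the side picture, and a later combined fit gave y about -325, z about 159, with 2 mm uncertainty.
- **Other things on the desk:** In the last side picture, the stapler, cup and eraser looked undisturbed. I saw no sign of bumping the scanner.

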